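# Wedge up the tilting sample stage

## Robot

A 6-joint arm with a two-finger parallel gripper is mounted at the origin on the work surface. World frame = base frame: x ahead of the robot, y to its left, z up, the work surface at z = 0. Lengths are in m, angles in rad, forces in N, time in s.
With the tool pointing down it reaches from about 0.35 to 0.775 m from the base axis. Payload 5.5 kg.
Tool frame: the origin (TCP) lies midway between the tips of the shut fingers; the grasp point (between the pads) lies 19 mm behind it; z points along the fingers, y is the line along which they close (so a half turn about z gives the same grasp; the last joint's range is limited). The gripper opens to 85 mm and grips with 20 to 120 N. Pads are 22 mm wide; open, the fingers measure 114 mm over their backs; the gripper's body (76 mm by 85 mm) begins 54 mm behind the grasp point. The pads swing forward as they close: fully open they stand 13 mm farther back than shut.
Start: joints at [-1.312, 0.313, 0.046, 1.304, 0, 1.431], TCP at [0.223, -0.53, 0.231] pointing down, gripper open.
Joint ranges: [-2.76, 2.76], [-0.86, 1.69], [-1.03, 1.26], [-2.2, 2.34], [-1.47, 1.5], [-3.14, 3.14]. Speed limits (rad/s): [2.57, 2.57, 3.14, 3.14, 3.14, 3.14].

## Interface

Orientations are given as a unit quaternion [w, x, y, z].
In Python, from workcell import env gives the robot as it stands. The module is installed in compiled form; this text tells all that it offers.
- The arm moves only by the tool carry_out, never from a script. Its argument "series" is a list of rows, each an object with "delta_rot": the turn, a rotation vector about the world's x, y, z normalised to -1 to 1, where 1 is 0.1 rad, a list of three; "travel": the shift along the world's x, y, z normalised to -1 to 1, where 1 is 0.025 m, a list of three; "fingers": the closure, from -1 (fully open) to 1 (shut). In form: [{"delta_rot": [ax, ay, az], "travel": [tx, ty, tz], "fingers": fingers}, ...]. A call has 1 to 5 rows; each row shifts and turns the commanded pose from where the row before left it; what a row does not reach is not made up. A row lasts 1/8 s, in which the tool goes at most 62.5 mm and 10.7 degrees, less where a joint would pass 70% of its speed; a pose out of reach is approached as far as the arm can. A call with a number of a shift or a turn outside -1 to 1 is refused whole. A call with a gripper value outside its range is refused whole. The fingers move at their own pace and stop on an object; "squeeze" is the grip in N (left out, the last holds). Time passes only in rows, so rows that do not move let the fingers close. It gives the time, the measured TCP pose, the force, the opening and the grip force at its end, in the units of the state.
- env.get_state(): the state, without advancing time (a new reading comes with each control period).
- env.read_camera(name): name is "scene" or "top"; returns a dict with "color" (480x640x3 uint8, red, green, blue), "fx", "fy", "cx", "cy" (pixels), "world_from_camera" (4x4, takes a point from camera to world coordinates). Camera axes: x right, y up, looking along -z (the intrinsics and any distortion apply to the point x, -y, -z); pixel columns grow to the right and rows downward; lengths in m; the calibration is good to about 2 mm. A picture is of the moment at which its call begins. There is no depth.
- env.hand_in(): hands the job in; it is judged then, once.
The state is a dict: "clock": time; "joint_pos": joint angles; "qvel": joint speeds; "tau": joint torques, N m; "tcp_pos": TCP position; "orientation": TCP orientation; "wrist_force": force on the tool from outside, world axes, zero at the start; "ft_torque": the same for the moment, N m; "finger_gap": finger opening in m; "grip_force": force on a finger pad.
Only numpy, scipy, OpenCV 4.12 (cv2) and the standard library are available. Lean on these libraries where they do the work, as an engineer would, in place of code of your own. Each camera call takes 0.05 s, during which the arm holds its last target. There are 200 camera calls.

## Task

The aluminium levelling wedge lies on its flat side on the bench: stand it upright on its long narrow underside on the bench in front of the sample stage, then push it nose first under the front edge of the hinged platform, between the two rest pads, until the edge has just lifted off the pads, about 5 mm clear of them. Finish while still gripping the wedge there: the wedge alone, flat on the bench, carries the platform, and the gripper does not touch the platform. Leave everything else on the bench where it is.

Things in the scene. Friction and masses are not known exactly. Their poses are not given: they have to be found in the camera images.
- wedge: aluminium wedge, 0.3 kg, 136 long, 28 thick (y +-14), 68 high upright. Origin: middle of its narrow flat underside; own x to the nose, z up from the underside. Ramp: 7 high at x=68, straight to 35 high at x=-42; behind it a grip post. At the start it lies on its -y side right or left of the stage: own y up, origin 14 above the bench, own z roughly to world -y, nose roughly away from the robot
- wedge_post (a point): point in the wedge's square grip post, at wedge (-55, 0, 58) mm. The post spans wedge x -68 to -42, the full 28 thickness, and z 0 to 68, so its plain parallel faces stand free from 35 (the ramp's upper end) to 68 high
- wedge_nose (a point): middle of the lower edge of the wedge's nose, at wedge (68, 0, 0)
- stage_base: fixed grey base of the stage, 230 wide. Origin on the bench right under the platform's front edge, mid-width; x points from that edge (robot side) to the rear hinge, y left, z up; turned up to 0.2 rad. Two steel rest pads, 24 square, 15 high, under the edge at y +-100; side rails 20 wide, 10 high behind them. Between the pads 176 of bare bench, open to the front
- platform: hinged aluminium plate, 200 wide, 0.7-1.2 kg. Origin in the middle of its front edge, 21 above the bench at rest; axes then as the base's. Turns freely about a rear hinge 220 behind the edge: the edge rises, and falls back by its weight (3 to 7 N there). Top 27 above the bench; front edge a round bar of 12 diameter; a round carousel begins 50 behind it and rises to 54 above the bench
- platform_edge (a point): lowest point of the platform's round front edge, middle of its width: 15 above the bench while the platform rests on its pads; how much higher it is, is the lift
- spacer_bar: plain straight aluminium bar 130 x 45 x 22 lying flat, bystander; origin under its centre
- sample_ring0: steel sample ring, outer diameter 44, 12 high, bystander; origin under its centre
- sample_ring1: steel sample ring, outer diameter 44, 12 high, bystander; origin under its centre
- sample_ring2: steel sample ring, outer diameter 44, 12 high, bystander; origin under its centre
- jar: brown glass jar, diameter 52, 75 high, bystander; origin under its centre
- mortar: white ceramic bowl, diameter 90, 50 high, bystander; origin under its centre
- wrench: steel wrench 150 long lying on the bench, bystander; origin under its middle
Things that resemble listed ones, but are neither listed nor needed, are in the scene too. What is shaped like the wedge but orange is not meant.

How it is judged:
On the way:
1. the wedge stands upright on its narrow underside on the bench, the platform still down on its pads (angle between wedge's own z axis and vertical below 0.12 rad and height (world z) of wedge below 0.004 m and height (world z) of platform_edge below 0.0158 m and contact force between wedge and platform below 0.2 N), for 0.2 s.
At the end, for the whole second after the job is handed in: The wedge stands flat on the bench (upright within 7 degrees, underside within 4 mm), gripped by the fingers and at rest; it bears more than 1 N of the platform, whose front edge is 2 to 9 mm above its rest height; neither the robot nor the spacer bar touches the platform (angle between wedge's own z axis and vertical below 0.12 rad and height (world z) of wedge between -0.003 and 0.004 m and height (world z) of platform_edge between 0.017 and 0.024 m and contact force between wedge and platform above 1 N and contact force between the fingers and wedge above 1 N and contact force between each of the arm, the fingers, spacer_bar and platform below 0.3 N and linear speed of each of wedge, platform below 0.02 m/s); the arm keeps its last pose, push and grip.
It fails at once if a bystander is moved more than 30 mm (distance of any of spacer_bar, sample_ring0, sample_ring1, sample_ring2, jar, mortar, wrench from where it was at the start of the episode above 0.03 m).
It also fails if it takes over 53 s, if anything falls off the work surface, if the arm or the gripper's body presses on something with over 40 N, if the wrist force passes 120 N, or if a joint passes its speed limit or range.

## Working session

There is one attempt and no reset: what is moved stays moved. The work goes in short steps, Python scripts to look and compute and a tool call to move; the robot and the scene stay as the last step left them, time stands still between calls to the robot, and variables do not carry over. Pictures are saved under pics/ and viewed, at most 10 in all, crops included, and the job is handed in when it is done.

Besides the shell and the picture viewer there is one more tool, called after "Call:" as a command line: name --argument value ..., lists and objects as JSON in quotes. carry_out: Moves the arm, as the interface text tells. Its arguments: {"type":"object","properties":{"series":{"type":"array","items":{"type":"object","properties":{"delta_rot":{"type":"array","items":{"type":"number"}},"travel":{"type":"array","items":{"type":"number"}},"fingers":{"type":"number"}}}},"squeeze":{"type":"number"}},"required":["series"]}

```bash
mkdir -p pics
cat > h.py <<'E'
import numpy as np, cv2
from workcell import env
def cam(n,save=None):
    c=env.read_camera(n)
    if save: cv2.imwrite(save,c['color'][:,:,::-1])
    return c
def ray(c,u,v):
    W=np.array(c['world_from_camera']); d=np.array([(u-c['cx'])/c['fx'],-(v-c['cy'])/c['fy'],-1.])
    return W[:3,3],W[:3,:3]@d
def plane(c,u,v,z):
    o,d=ray(c,u,v); return o+d*(z-o[2])/d[2]
def tri(c1,p1,c2,p2):
    o,d=ray(c1,*p1);q,e=ray(c2,*p2); s=np.linalg.lstsq(np.c_[d,-e],q-o,rcond=None)[0]
    a=o+d*s[0];b=q+e*s[1]; return (a+b)/2,np.linalg.norm(a-b)
E
python3 - <<'E'
from h import *
for n in('scene','top'):
    c=cam(n,f'pics/{n}0.png'); print(n,[k for k in c],c['fx'],c['cx'],c['cy'],np.round(c['world_from_camera'],3).tolist())
print(env.get_state())
E
```

```text
scene ['color', 'fx', 'fy', 'cx', 'cy', 'world_from_camera'] 586.2399386462957 332.13111860253525 233.1627911371774 [[0.643, -0.539, 0.544, 1.322], [0.766, 0.438, -0.47, -0.591], [0.015, 0.719, 0.695, 1.016], [0.0, 0.0, 0.0, 1.0]]
top ['color', 'fx', 'fy', 'cx', 'cy', 'world_from_camera'] 541.0380066446927 322.4457623050203 237.80570321609366 [[-0.016, 0.979, -0.205, 0.34], [-1.0, -0.015, 0.008, 0.066], [0.004, 0.205, 0.979, 1.218], [0.0, 0.0, 0.0, 1.0]]
{'clock': 0.1, 'joint_pos': array([-1.31158930e+00,  3.13925113e-01,  4.51106022e-02,  1.30357091e+00,
       -4.68576904e-06,  1.43120538e+00]), 'qvel': array([ 0.00049636,  0.000406  ,  0.00381827,  0.00019282, -0.00073358,
        0.0002474 ]), 'tau': array([ 2.58592714e-03, -4.81723881e+01,  2.99244922e+01,  1.26540090e-02,
       -9.64252285e-05, -2.41386431e-06]), 'tcp_pos': array([ 0.22316114, -0.52945777,  0.23050549]), 'orientation': array([-7.92987079e-04,  9.80185494e-01,  1.98080199e-01, -4.98307151e-05]), 'wrist_force': array([0.03849655, 0.31177495, 0.80824755]), 'ft_torque': array([ 0.01309507, -0.0212707 , -0.05533306]), 'grip_force': 0.0, 'finger_gap': 0.08540505012344758}
```

View pics/scene0.png

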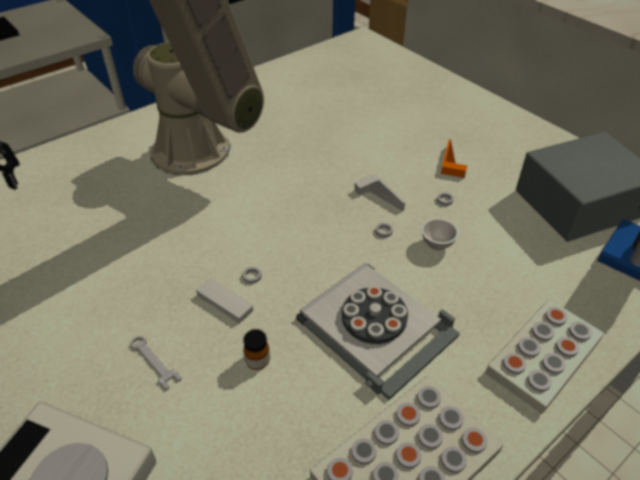

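View pics/top0.png

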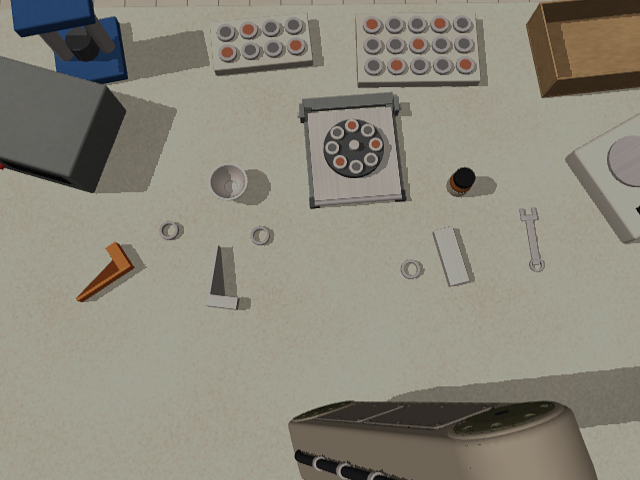

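The scene view shows the wedge at about (380,193), left of the stage (375,320). In the top view its nose is at (219,247) and its post spans (208–238, 295–309). The platform's front edge runs (312,206)–(403,200), and the orange decoy is at (105,272).

Run:
```python
from h import *
t=cv2.imread('pics/top0.png');s=cv2.imread('pics/scene0.png')
r=lambda im,x,y,w,h,k:cv2.resize(im[y:y+h,x:x+w],None,fx=k,fy=k,interpolation=cv2.INTER_CUBIC)
A=r(t,195,240,65,75,4); A=cv2.resize(t[240:315,195:260],(390,450),interpolation=cv2.INTER_CUBIC)
B=cv2.resize(s[165:220,345:415],(410,322),interpolation=cv2.INTER_CUBIC)
out=np.zeros((600,800,3),np.uint8); out[:450,:390]=A; out[:322,390:800]=B
C=cv2.resize(t[190:215,300:415],(460,100),interpolation=cv2.INTER_CUBIC); out[460:560,:460]=C
D=cv2.resize(s[255:395,290:390],(190,266),interpolation=cv2.INTER_CUBIC); out[330:596,500:690]=D
cv2.imwrite('pics/crop0.png',out)
```

```text
(no output)
```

View pics/crop0.png

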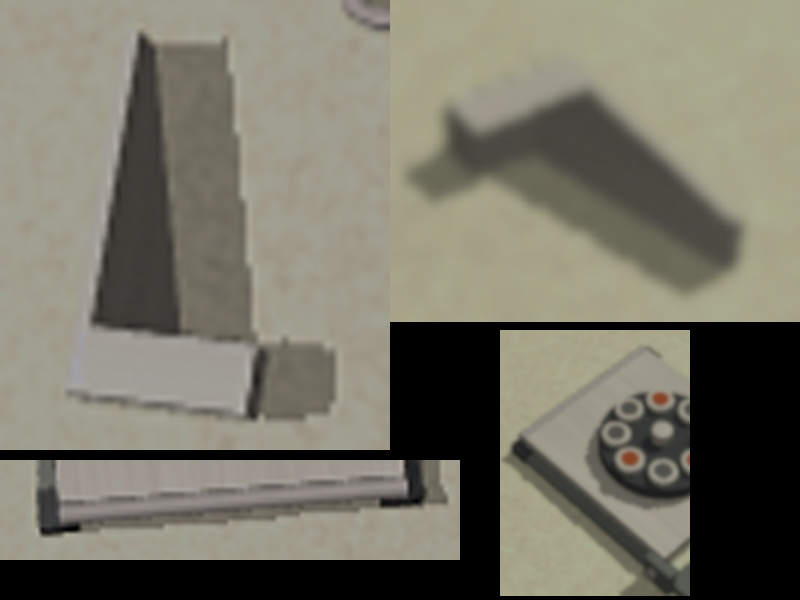

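The crop shows the wedge's upper side. In the crop the nose is at (140,35), and the post corners are (90,325), (258,343), (250,410) and (70,392). The same corners are clear in the scene view. The platform bar runs along crop (62,500)–(406,480).

```bash
cat > m.py <<'E'
from h import *
T=cam('top');S=cam('scene')
t=lambda x,y:(195+x/6-.4,240+y/6-.4)
s=lambda x,y:(345+(x-390)/5.857-.4,165+y/5.857-.4)
P={'under_back':(t(70,392),s(557,60)),'top_back':(t(248,413),s(447,106)),'top_front':(t(260,345),s(480,138)),'under_nose':(t(140,36),s(742,225))}
for k,(a,b) in P.items():
    p,e=tri(T,a,S,b); print(k,np.round(p*1e3,1),round(e*1e3,1),'top@28',np.round(plane(T,*a,.028)*1e3,1),'scene@28',np.round(plane(S,*b,.028)*1e3,1))
tp=lambda x,y:(300+x/4-.4,190+(y-460)/4-.4)
sp=lambda x,y:(290+(x-500)/1.9-.3,255+(y-330)/1.9-.3)
for a,b in((tp(62,517),sp(646,348)),(tp(408,489),sp(522,440))):
    p,e=tri(T,a,S,b); print('edge',np.round(p*1e3,1),round(e*1e3,1),np.round(plane(T,*a,.021)*1e3,1),np.round(plane(S,*b,.023)*1e3,1))
# colour-based: dump rest pads/back plate corners of the platform in the top view
for n,u,v in(('ringR',262,236),('mortar',229,184),('ring2',411,269),('bar_l',434,232),('bar_n',451,285),('jar',461,185)): print(n,np.round(plane(T,u,v,.012)*1e3))
E
python3 m.py
```

```text
under_back [441.9 313.1  25.9] 2.2 top@28 [442.4 313.6  28. ] scene@28 [443.4 310.2  28. ]
top_back [434.3 249.5  25.8] 1.3 top@28 [433.7 248.6  28. ] scene@28 [436.6 248.2  28. ]
top_front [459.5 246.2  24.7] 2.6 top@28 [458.4 244.7  28. ] scene@28 [463.  244.7  28. ]
under_nose [576.6 294.   25.2] 5.6 top@28 [574.3 291.2  28. ] scene@28 [579.8 294.3  28. ]
edge [671.1  74.7  22.1] 5.7 [669.6  72.4  21. ] [673.   76.7  23. ]
edge [ 685.1 -125.8   17.8] 3.1 [ 683.3 -126.6   21. ] [ 689.2 -126.9   23. ]
ringR [598. 194.  12.]
mortar [723. 272.  12.]
ring2 [ 517. -141.   12.]
bar_l [ 601. -198.   12.]
bar_n [ 479. -229.   12.]
jar [ 712. -268.   12.]
```

Call:
carry_out --series '[{"travel": [1, 0.6, 0], "delta_rot": [0, 0, 0.8], "fingers": -1}, {"travel": [1, 1, 0], "delta_rot": [0, 0, 0.8], "fingers": -1}, {"travel": [1, 1, 0], "delta_rot": [0, 0, 0.8], "fingers": -1}, {"travel": [1, 1, 0], "delta_rot": [0, 0, 0.8], "fingers": -1}, {"travel": [1, 1, 0], "delta_rot": [0, 0, 0.8], "fingers": -1}]'

```text
clock: 0.82
tcp_pos: [0.3489, -0.414, 0.2312]
orientation: [-0.0, 0.921, 0.39, 0.0]
wrist_force: [0.0, 0.5, 0.4]
finger_gap: 0.0853
grip_force: 0.0
```

Call:
carry_out --series '[{"travel": [0.6, 1, 0], "delta_rot": [0, 0, 0.8], "fingers": -1}, {"travel": [0.6, 1, 0], "delta_rot": [0, 0, 0.8], "fingers": -1}, {"travel": [0.6, 1, 0], "delta_rot": [0, 0, 0.8], "fingers": -1}, {"travel": [0.6, 1, 0], "delta_rot": [0, 0, 0.8], "fingers": -1}, {"travel": [0.6, 1, 0], "delta_rot": [0, 0, 0.8], "fingers": -1}]'

```text
clock: 1.45
tcp_pos: [0.4236, -0.289, 0.2312]
orientation: [-0.0, 0.825, 0.565, 0.0]
wrist_force: [1.2, -0.7, 0.2]
finger_gap: 0.0852
grip_force: 0.0
```

Call:
carry_out --series '[{"travel": [0, 1, 0], "delta_rot": [0, 0, 0.8], "fingers": -1}, {"travel": [0, 1, 0], "delta_rot": [0, 0, 0.8], "fingers": -1}, {"travel": [0, 1, 0], "delta_rot": [0, 0, 0.67], "fingers": -1}, {"travel": [0, 1, 0], "delta_rot": [0, 0, 0], "fingers": -1}, {"travel": [0, 1, 0], "delta_rot": [0, 0, 0], "fingers": -1}]'

```text
clock: 2.08
tcp_pos: [0.4231, -0.164, 0.2312]
orientation: [-0.0, 0.756, 0.654, -0.0]
wrist_force: [-0.2, -0.1, -0.1]
finger_gap: 0.0855
grip_force: 0.0
```

Call:
carry_out --series '[{"travel": [0, 1, 0], "delta_rot": [0.693, -0.101, 0], "fingers": -1}, {"travel": [0, 1, 0], "delta_rot": [0.693, -0.101, 0], "fingers": -1}, {"travel": [0, 1, 0], "delta_rot": [0.693, -0.101, 0], "fingers": -1}, {"travel": [0, 1, 0], "delta_rot": [0.693, -0.101, 0], "fingers": -1}, {"travel": [0, 1, 0], "delta_rot": [0.693, -0.101, 0], "fingers": -1}]'

```text
clock: 2.7
tcp_pos: [0.4232, -0.0392, 0.2314]
orientation: [-0.115, 0.745, 0.644, 0.133]
wrist_force: [-0.0, -0.2, -0.5]
finger_gap: 0.0854
grip_force: 0.0
```

Call:
carry_out --series '[{"travel": [0, 1, 0], "delta_rot": [0.693, -0.101, 0], "fingers": -1}, {"travel": [0, 1, 0], "delta_rot": [0.693, -0.101, 0], "fingers": -1}, {"travel": [0, 1, 0], "delta_rot": [0.693, -0.101, 0], "fingers": -1}, {"travel": [0, 1, 0], "delta_rot": [0.693, -0.101, 0], "fingers": -1}, {"travel": [0, 1, 0], "delta_rot": [0.693, -0.101, 0], "fingers": -1}]'

```text
clock: 3.32
tcp_pos: [0.4233, 0.0858, 0.2313]
orientation: [-0.225, 0.71, 0.614, 0.26]
wrist_force: [0.2, 0.8, -0.6]
finger_gap: 0.0855
grip_force: 0.0
```

Call:
carry_out --series '[{"travel": [0.1, 0.68, -0.82], "fingers": -1}, {"travel": [0.1, 0.68, -0.82], "fingers": -1}, {"travel": [0.1, 0.68, -0.82], "fingers": -1}, {"travel": [0.1, 0.68, -0.82], "fingers": -1}, {"travel": [0.1, 0.68, -0.82], "fingers": -1}]'

```text
invalid input
```

Call:
carry_out --series '[{"travel": [0.09, 0.64, -0.77], "fingers": -1}, {"travel": [0.09, 0.64, -0.77], "fingers": -1}, {"travel": [0.09, 0.64, -0.77], "fingers": -1}, {"travel": [0, 0, 0], "fingers": -1}]'

```text
invalid input
```

Run:
```python
from h import *
from scipy.spatial.transform import Rotation as R
T=cam('top','pics/t1.png');S=cam('scene','pics/s1.png')
t=cv2.imread('pics/t1.png');s=cv2.imread('pics/s1.png')
out=np.hstack([cv2.resize(t[230:330,180:280],(400,400)),cv2.resize(s[130:230,330:430],(400,400))]);cv2.imwrite('pics/c1.png',out)
st=env.get_state();q=st['orientation'];r=R.from_quat([q[1],q[2],q[3],q[0]]).as_matrix();print(st['tcp_pos'],r.round(3).tolist())
```

```text
[0.42212045 0.08603862 0.2304654 ] [[0.112, 0.99, 0.09], [0.756, -0.144, 0.639], [0.645, -0.003, -0.764]]
```

View pics/c1.png

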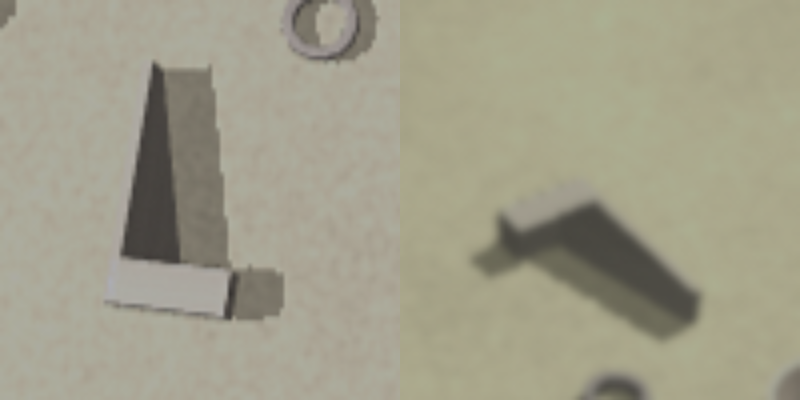

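The picture shows the wedge unmoved, with its post at crop (170,290), because both moves were refused. Each row has to include delta_rot.

Call:
carry_out --series '[{"travel": [0.11, 0.68, -0.82], "delta_rot": [0, 0, 0], "fingers": -1}, {"travel": [0.11, 0.68, -0.82], "delta_rot": [0, 0, 0], "fingers": -1}, {"travel": [0.11, 0.68, -0.82], "delta_rot": [0, 0, 0], "fingers": -1}, {"travel": [0.11, 0.68, -0.82], "delta_rot": [0, 0, 0], "fingers": -1}, {"travel": [0.11, 0.68, -0.82], "delta_rot": [0, 0, 0], "fingers": -1}]'

```text
clock: 4.05
tcp_pos: [0.4378, 0.1698, 0.1284]
orientation: [-0.223, 0.711, 0.615, 0.259]
wrist_force: [-1.2, -0.7, -0.7]
finger_gap: 0.0855
grip_force: 0.0
```

Call:
carry_out --series '[{"travel": [0.09, 0.64, -0.77], "delta_rot": [0, 0, 0], "fingers": -1}, {"travel": [0.09, 0.64, -0.77], "delta_rot": [0, 0, 0], "fingers": -1}, {"travel": [0.09, 0.64, -0.77], "delta_rot": [0, 0, 0], "fingers": -1}, {"travel": [0, 0, 0], "delta_rot": [0, 0, 0], "fingers": -1}]'

```text
clock: 4.55
tcp_pos: [0.443, 0.2183, 0.0702]
orientation: [-0.225, 0.711, 0.615, 0.258]
wrist_force: [0.1, -0.2, 0.1]
finger_gap: 0.0855
grip_force: 0.0
```

Run:
```python
from h import *
T=cam('top','pics/t2.png');S=cam('scene','pics/s2.png')
t=cv2.imread('pics/t2.png');s=cv2.imread('pics/s2.png')
out=np.hstack([cv2.resize(t[230:330,180:280],(400,400)),cv2.resize(s[130:230,330:430],(400,400))]);cv2.imwrite('pics/c2.png',out)
```

```text
(no output)
```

View pics/c2.png

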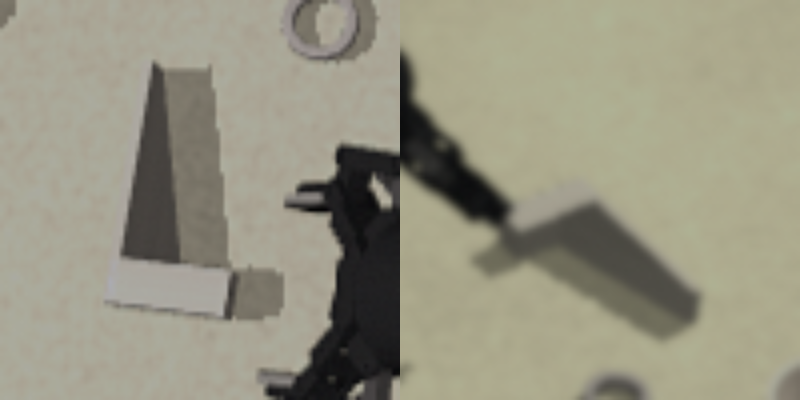

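The fingers sit at crop rows 200 and 380, so they straddle the post at row 290. I'll go down along the tool axis and close.

Call:
carry_out --series '[{"travel": [0.06, 0.5, -0.6], "delta_rot": [0, 0, 0], "fingers": -1}, {"travel": [0.06, 0.5, -0.6], "delta_rot": [0, 0, 0], "fingers": -1}, {"travel": [0.05, 0.45, -0.55], "delta_rot": [0, 0, 0], "fingers": -1}, {"travel": [0.05, 0.4, -0.5], "delta_rot": [0, 0, 0], "fingers": -1}, {"travel": [0, 0, 0], "delta_rot": [0, 0, 0], "fingers": -1}]'

```text
clock: 5.28
tcp_pos: [0.4495, 0.264, 0.0149]
orientation: [-0.224, 0.711, 0.614, 0.259]
wrist_force: [0.6, -0.1, 0.5]
finger_gap: 0.0848
grip_force: 0.0
```

Call:
carry_out --series '[{"travel": [0, 0, 0], "delta_rot": [0, 0, 0], "fingers": 1}, {"travel": [0, 0, 0], "delta_rot": [0, 0, 0], "fingers": 1}, {"travel": [0, 0, 0], "delta_rot": [0, 0, 0], "fingers": 1}, {"travel": [0, 0, 0], "delta_rot": [0, 0, 0], "fingers": 1}, {"travel": [0, 0, 0], "delta_rot": [0, 0, 0], "fingers": 1}]' --squeeze 60

```text
clock: 5.9
tcp_pos: [0.4495, 0.2643, 0.0154]
orientation: [-0.224, 0.711, 0.614, 0.26]
wrist_force: [-1.9, -2.6, 5.5]
finger_gap: 0.0245
grip_force: 59.5
```

Call:
carry_out --series '[{"travel": [0, 0, 0.6], "delta_rot": [0, 0, 0], "fingers": 1}, {"travel": [0, 0, 1], "delta_rot": [0, 0, 0], "fingers": 1}, {"travel": [0, 0, 1], "delta_rot": [0, 0, 0], "fingers": 1}, {"travel": [0, 0, 1], "delta_rot": [0, 0, 0], "fingers": 1}, {"travel": [0, 0, 0.6], "delta_rot": [0, 0, 0], "fingers": 1}]'

```text
clock: 6.52
tcp_pos: [0.4491, 0.264, 0.1203]
orientation: [-0.224, 0.711, 0.614, 0.259]
wrist_force: [0.4, 0.1, -2.0]
finger_gap: 0.0243
grip_force: 59.2
```

Call:
carry_out --series '[{"travel": [0, 0, 0], "delta_rot": [-0.972, 0.142, 0], "fingers": 1}, {"travel": [0, 0, 0], "delta_rot": [-0.972, 0.142, 0], "fingers": 1}, {"travel": [0, 0, 0], "delta_rot": [-0.972, 0.142, 0], "fingers": 1}, {"travel": [0, 0, 0], "delta_rot": [-0.972, 0.142, 0], "fingers": 1}]'

```text
clock: 7.02
tcp_pos: [0.4485, 0.2638, 0.1194]
orientation: [-0.099, 0.748, 0.646, 0.114]
wrist_force: [-0.7, 0.6, -3.4]
finger_gap: 0.0244
grip_force: 59.1
```

Call:
carry_out --series '[{"travel": [0, 0, 0], "delta_rot": [-0.972, 0.142, 0], "fingers": 1}, {"travel": [0, 0, 0], "delta_rot": [-0.972, 0.142, 0], "fingers": 1}, {"travel": [0, 0, 0], "delta_rot": [-0.972, 0.142, 0], "fingers": 1}, {"travel": [0, 0, 0], "delta_rot": [-0.972, 0.142, 0], "fingers": 1}]'

```text
clock: 7.52
tcp_pos: [0.4487, 0.2641, 0.1195]
orientation: [0.029, 0.756, 0.653, -0.034]
wrist_force: [0.8, 0.1, -2.6]
finger_gap: 0.0247
grip_force: 59.1
```

Call:
carry_out --series '[{"travel": [0, -0.5, 0], "delta_rot": [-0.972, 0.142, 0], "fingers": 1}, {"travel": [0, -0.5, 0], "delta_rot": [-0.972, 0.142, 0], "fingers": 1}, {"travel": [0, -0.5, 0], "delta_rot": [-0.972, 0.142, 0], "fingers": 1}, {"travel": [0, -0.5, 0], "delta_rot": [-0.972, 0.142, 0], "fingers": 1}]'

```text
clock: 8.02
tcp_pos: [0.449, 0.2141, 0.1194]
orientation: [0.156, 0.735, 0.635, -0.181]
wrist_force: [-0.9, -0.1, -2.7]
finger_gap: 0.0244
grip_force: 59.2
```

Call:
carry_out --series '[{"travel": [0, -0.5, 0], "delta_rot": [-0.972, 0.142, 0], "fingers": 1}, {"travel": [0, -0.5, 0], "delta_rot": [-0.972, 0.142, 0], "fingers": 1}, {"travel": [0, -0.5, 0], "delta_rot": [-0.972, 0.142, 0], "fingers": 1}, {"travel": [0, -0.5, 0], "delta_rot": [-0.972, 0.142, 0], "fingers": 1}]'

```text
clock: 8.52
tcp_pos: [0.4492, 0.1643, 0.1192]
orientation: [0.276, 0.685, 0.593, -0.32]
wrist_force: [-0.7, -0.8, -2.7]
finger_gap: 0.0245
grip_force: 59.2
```

Run:
```python
from h import *
from scipy.spatial.transform import Rotation as R
T=cam('top','pics/t3.png');S=cam('scene','pics/s3.png')
t=cv2.imread('pics/t3.png');s=cv2.imread('pics/s3.png')
out=np.hstack([t[130:380,170:470],s[100:350,270:570]]);out=cv2.resize(out,(800,333));cv2.imwrite('pics/c3.png',out)
st=env.get_state();q=st['orientation'];r=R.from_quat([q[1],q[2],q[3],q[0]]).as_matrix();print(st['tcp_pos'],r.round(3).tolist(),st['joint_pos'].round(2))
```

```text
[0.4482008  0.16412194 0.1169911 ] [[0.089, 0.989, -0.114], [0.635, -0.145, -0.759], [-0.767, -0.005, -0.641]] [ 0.55  0.72  0.07  1.58 -0.63  2.49]
```

View pics/c3.png

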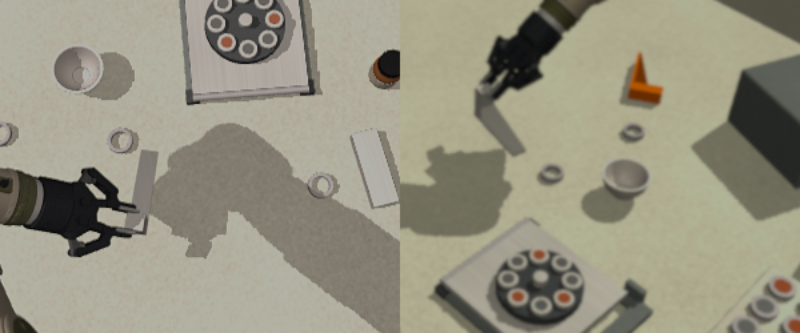

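The wedge hangs upright, at crop (147,190) in the top view, and the stage is unobstructed with its front bar at (187,103)–(315,94). Next I'll refine the stage pose with a line detector.

Run:
```python
from h import *
for n,box in(('top',(290,85,420,220)),('scene',(285,255,470,400))):
    c=env.read_camera(n); g=cv2.cvtColor(c['color'],cv2.COLOR_RGB2GRAY);x0,y0,x1,y1=box
    L=cv2.createLineSegmentDetector().detect(g[y0:y1,x0:x1])[0][:,0]+np.array([x0,y0,x0,y0])
    print(n)
    for l in L:
        if np.hypot(l[2]-l[0],l[3]-l[1])<35: continue
        a=plane(c,l[0],l[1],.021);b=plane(c,l[2],l[3],.021);d=b-a
        print(l.round(1),'w',(a*1e3).round(),(b*1e3).round(),'ang mod90',round((np.degrees(np.arctan2(d[1],d[0]))+45)%90-45,2))
```

```text
top
[389.5 105.7 307.  111.9] w [ 909. -108.   21.] [896.  89.  21.] ang mod90 3.79
[401.2 197.  392.9 127.1] w [ 683. -126.   21.] [ 855. -114.   21.] ang mod90 3.94
[404.4 200.8 310.5 208.2] w [ 674. -133.   21.] [659.  83.  21.] ang mod90 3.79
[309.5 208.1 303.6 124.3] w [660.  85.  21.] [865.  97.  21.] ang mod90 3.28
[418.1  86.4 358.1  87.2] w [ 958. -179.   21.] [958. -35.  21.] ang mod90 -0.08
[315.5 204.1 399.4 197.5] w [669.  72.  21.] [ 682. -121.   21.] ang mod90 3.8
[307.7 124.3 314.2 203.1] w [865.  87.  21.] [671.  74.  21.] ang mod90 3.78
[302.   98.3 390.8  91.5] w [931. 100.  21.] [ 946. -113.   21.] ang mod90 3.92
[395.1 118.  403.3 187. ] w [ 877. -120.   21.] [ 707. -132.   21.] ang mod90 3.86
scene
[459.9 334.9 390.  398.9] w [943.  93.  21.] [ 957. -123.   21.] ang mod90 3.75
[376.9 373.2 440.2 318.9] w [ 900. -103.   21.] [889.  92.  21.] ang mod90 3.47
[302.1 311.6 374.1 373.4] w [ 687. -123.   21.] [ 897. -108.   21.] ang mod90 4.11
[384.6 380.7 434.9 336. ] w [ 922. -103.   21.] [912.  51.  21.] ang mod90 3.82
[430.2 332.8 380.9 376. ] w [900.  49.  21.] [ 910. -101.   21.] ang mod90 3.83
[363.7 382.9 292.7 320.6] w [ 900. -138.   21.] [ 693. -153.   21.] ang mod90 4.22
[302.3 306.2 362.5 262.8] w [ 675. -114.   21.] [663.  74.  21.] ang mod90 3.92
[365.3 266.4 330.4 291.5] w [675.  71.  21.] [682. -40.  21.] ang mod90 3.68
```

Call:
carry_out --series '[{"travel": [0.3, -1, 0], "delta_rot": [0, 0, 0.5], "fingers": 1}, {"travel": [0.3, -1, 0], "delta_rot": [0, 0, 0.5], "fingers": 1}, {"travel": [0.3, -1, 0], "delta_rot": [0, 0, 0.5], "fingers": 1}, {"travel": [0.3, -1, 0], "delta_rot": [0, 0, 0.5], "fingers": 1}]'

```text
clock: 9.22
tcp_pos: [0.4797, 0.0639, 0.1207]
orientation: [0.307, 0.623, 0.659, -0.288]
wrist_force: [-0.8, 0.6, -3.6]
finger_gap: 0.0246
grip_force: 59.4
```

Call:
carry_out --series '[{"travel": [0.3, -1, 0], "delta_rot": [0, 0, 0.115], "fingers": 1}, {"travel": [0.3, -1, 0], "delta_rot": [0, 0, 0], "fingers": 1}, {"travel": [0.3, -1, 0], "delta_rot": [0, 0, 0], "fingers": 1}, {"travel": [0.3, -1, 0], "delta_rot": [0, 0, 0], "fingers": 1}]'

```text
clock: 9.72
tcp_pos: [0.5096, -0.0363, 0.1209]
orientation: [0.308, 0.62, 0.662, -0.287]
wrist_force: [-0.3, -0.1, -3.1]
finger_gap: 0.0243
grip_force: 59.4
```

Call:
carry_out --series '[{"travel": [0, 0, -0.8], "delta_rot": [0, 0, 0], "fingers": 1}, {"travel": [0, 0, -0.8], "delta_rot": [0, 0, 0], "fingers": 1}, {"travel": [0, 0, -0.6], "delta_rot": [0, 0, 0], "fingers": 1}, {"travel": [0, 0, -0.2], "delta_rot": [0, 0, 0], "fingers": 1}, {"travel": [0, 0, 0], "delta_rot": [0, 0, 0], "fingers": 1}]'

```text
clock: 10.35
tcp_pos: [0.5093, -0.0356, 0.06]
orientation: [0.308, 0.619, 0.662, -0.288]
wrist_force: [-0.3, 0.5, -1.5]
finger_gap: 0.025
grip_force: 59.4
```

Run:
```python
from h import *
from scipy.spatial.transform import Rotation as R
T=cam('top','pics/t4.png');S=cam('scene','pics/s4.png')
t=cv2.imread('pics/t4.png');s=cv2.imread('pics/s4.png')
out=np.hstack([cv2.resize(t[190:310,300:420],(400,400),interpolation=cv2.INTER_CUBIC),cv2.resize(s[200:320,230:350],(400,400),interpolation=cv2.INTER_CUBIC)]);cv2.imwrite('pics/c4.png',out)
st=env.get_state();q=st['orientation'];r=R.from_quat([q[1],q[2],q[3],q[0]]).as_matrix();print(st['tcp_pos'],r.round(3).tolist(),st['wrist_force'])
```

```text
[ 0.50972653 -0.03545499  0.06038712] [[-0.042, 0.998, 0.052], [0.642, 0.067, -0.763], [-0.765, 0.001, -0.644]] [ 0.6389125   1.07379151 -3.64077071]
```

View pics/c4.png

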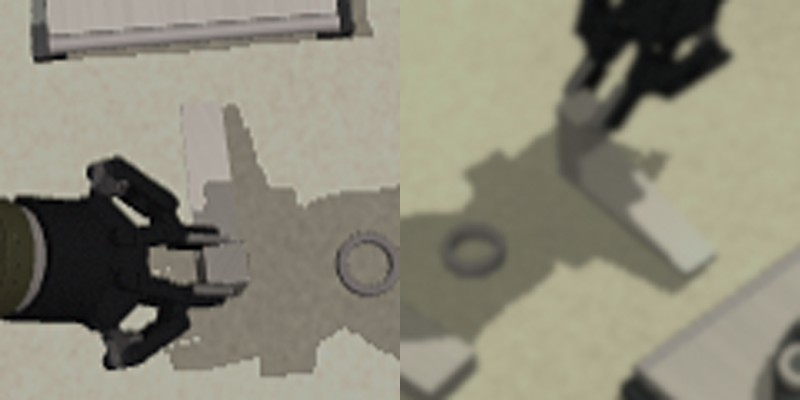

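The wedge is upright about 13 mm above the bench. Its nose is at crop (203,102), near mid-width of the bar (35–350) and short of it. I'll lower it gently.

Call:
carry_out --series '[{"travel": [0, 0, -0.2], "delta_rot": [0, 0, 0], "fingers": 1}, {"travel": [0, 0, -0.12], "delta_rot": [0, 0, 0], "fingers": 1}, {"travel": [0, 0, -0.08], "delta_rot": [0, 0, 0], "fingers": 1}, {"travel": [0, 0, -0.08], "delta_rot": [0, 0, 0], "fingers": 1}]'

```text
clock: 10.95
tcp_pos: [0.5099, -0.0365, 0.0517]
orientation: [0.311, 0.618, 0.661, -0.29]
wrist_force: [-13.1, 10.0, 32.0]
finger_gap: 0.0243
grip_force: 63.3
```

Call:
carry_out --series '[{"travel": [0, 0, -0.04], "delta_rot": [0, 0, 0], "fingers": 1}, {"travel": [0, 0, 0], "delta_rot": [0, 0, 0], "fingers": 1}]'

```text
clock: 11.2
tcp_pos: [0.5099, -0.0364, 0.0518]
orientation: [0.312, 0.617, 0.661, -0.29]
wrist_force: [-10.0, 7.9, 26.8]
finger_gap: 0.0246
grip_force: 62.8
```

Call:
carry_out --series '[{"travel": [0, 0, -0.04], "delta_rot": [0, 0, 0], "fingers": 1}, {"travel": [0, 0, 0], "delta_rot": [0, 0, 0], "fingers": 1}]'

```text
clock: 11.45
tcp_pos: [0.5099, -0.0365, 0.0517]
orientation: [0.312, 0.617, 0.661, -0.29]
wrist_force: [-12.5, 10.2, 34.5]
finger_gap: 0.0244
grip_force: 63.5
```

Call:
carry_out --series '[{"travel": [0, 0, 0.12], "delta_rot": [0, 0, 0], "fingers": 1}, {"travel": [0, 0, 0], "delta_rot": [0, 0, 0], "fingers": 1}]'

```text
clock: 11.7
tcp_pos: [0.5099, -0.0363, 0.0518]
orientation: [0.31, 0.618, 0.661, -0.289]
wrist_force: [-5.0, 2.8, 14.4]
finger_gap: 0.0243
grip_force: 61.4
```

Run:
```python
from h import *
print(env.get_state())
T=cam('top','pics/t5.png');S=cam('scene','pics/s5.png')
t=cv2.imread('pics/t5.png');s=cv2.imread('pics/s5.png')
out=np.hstack([cv2.resize(t[200:300,330:400],(350,500),interpolation=cv2.INTER_CUBIC),cv2.resize(s[220:300,270:342],(450,500),interpolation=cv2.INTER_CUBIC)]);cv2.imwrite('pics/c5.png',out)
```

```text
{'clock': 11.7, 'joint_pos': array([ 0.22255858,  0.53252165, -0.40696754,  0.81260008, -0.86220247,
        1.80979198]), 'qvel': array([ 0.00231742, -0.00077266,  0.00016573,  0.00359675, -0.00195173,
        0.00067163]), 'tau': array([ -1.8247173 , -42.91288376,  18.73647809,  -0.78533577,
        -0.54378876,   0.06518394]), 'tcp_pos': array([ 0.50986429, -0.03629001,  0.05178905]), 'orientation': array([ 0.31046478,  0.6184829 ,  0.66146028, -0.28906888]), 'wrist_force': array([-4.95482018,  2.75180873, 14.39919172]), 'ft_torque': array([-0.93534171,  0.65898826, -0.75460665]), 'grip_force': 61.36726140975952, 'finger_gap': 0.024308808323612402}
```

View pics/c5.png

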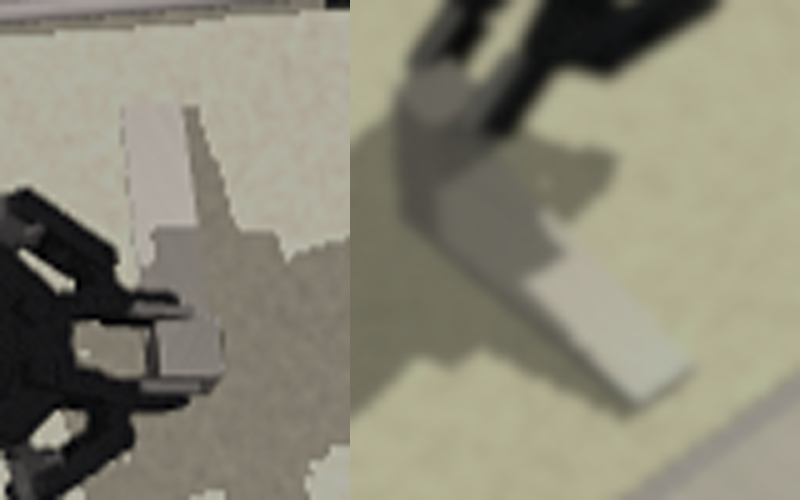

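The wedge stands upright on the bench: post top at crop (190,350), nose at (155,105). Its roll agrees with what that view should show. I'll release briefly so it settles flat, then regrip.

Call:
carry_out --series '[{"travel": [0, 0, 0.06], "delta_rot": [0, 0, 0], "fingers": 0.1}, {"travel": [0, 0, 0], "delta_rot": [0, 0, 0], "fingers": 0.1}, {"travel": [0, 0, 0], "delta_rot": [0, 0, 0], "fingers": 0.1}, {"travel": [0, 0, 0], "delta_rot": [0, 0, 0], "fingers": 0.1}]'

```text
clock: 12.3
tcp_pos: [0.5092, -0.0358, 0.0501]
orientation: [0.308, 0.619, 0.662, -0.289]
wrist_force: [0.6, 0.6, 0.9]
finger_gap: 0.0382
grip_force: 0.0
```

Run:
```python
from h import *
st=env.get_state();print(st['tcp_pos'],st['wrist_force'],st['ft_torque'],st['finger_gap'])
T=cam('top','pics/t6.png');S=cam('scene','pics/s6.png')
for n in('t','s'):
    a=cv2.imread(f'pics/{n}5.png').astype(int);b=cv2.imread(f'pics/{n}6.png').astype(int);d=np.abs(a-b).max(2);print(n,(d>25).sum())
for n,c,box in(('t',T,(340,205,385,285)),('s',S,(275,222,345,292))):
    g=cv2.cvtColor(c['color'],cv2.COLOR_RGB2GRAY);x0,y0,x1,y1=box
    L=cv2.createLineSegmentDetector().detect(g[y0:y1,x0:x1])[0][:,0]+np.array([x0,y0,x0,y0])
    for l in L:
        if np.hypot(l[2]-l[0],l[3]-l[1])>9: print(n,l.round(1),[(plane(c,l[i],l[i+1],z)*1e3).round().tolist() for i in(0,2) for z in(.007,.068)])
```

```text
[ 0.50922208 -0.03575923  0.05011873] [0.59099624 0.56482631 0.8878619 ] [0.64646425 0.07123718 0.09702704] 0.03822998942697066
t 1389
s 666
t [339.8 239.6 351.6 246.1] [[588.0, 17.0, 7.0], [576.0, 20.0, 68.0], [573.0, -9.0, 7.0], [561.0, -6.0, 68.0]]
t [343.5 263.  344.6 274.4] [[534.0, 10.0, 7.0], [524.0, 13.0, 68.0], [508.0, 8.0, 7.0], [499.0, 11.0, 68.0]]
t [365.7 263.1 346.7 261.4] [[533.0, -40.0, 7.0], [523.0, -35.0, 68.0], [537.0, 3.0, 7.0], [527.0, 6.0, 68.0]]
t [345.3 273.9 360.  282. ] [[509.0, 7.0, 7.0], [500.0, 10.0, 68.0], [490.0, -26.0, 7.0], [483.0, -21.0, 68.0]]
t [359.3 278.1 357.5 266.8] [[499.0, -25.0, 7.0], [491.0, -20.0, 68.0], [525.0, -21.0, 7.0], [515.0, -17.0, 68.0]]
t [361.1 264.4 361.4 274.4] [[530.0, -30.0, 7.0], [521.0, -25.0, 68.0], [507.0, -30.0, 7.0], [499.0, -25.0, 68.0]]
t [362.9 275.6 373.3 274. ] [[504.0, -33.0, 7.0], [496.0, -28.0, 68.0], [508.0, -56.0, 7.0], [499.0, -50.0, 68.0]]
t [369.1 222.  376.5 244.1] [[628.0, -51.0, 7.0], [614.0, -45.0, 68.0], [576.0, -66.0, 7.0], [564.0, -60.0, 68.0]]
t [368.7 242.  365.9 221.8] [[582.0, -49.0, 7.0], [569.
[... 1060 characters left out ...]
-53.0, 68.0]]
s [314.  287.1 291.5 275.8] [[640.0, -53.0, 7.0], [681.0, -85.0, 68.0], [580.0, -71.0, 7.0], [625.0, -103.0, 68.0]]
s [312.8 247.3 304.  256. ] [[539.0, 24.0, 7.0], [586.0, -13.0, 68.0], [549.0, -10.0, 7.0], [596.0, -45.0, 68.0]]
s [325.7 280.2 315.  286.3] [[640.0, -19.0, 7.0], [682.0, -53.0, 68.0], [639.0, -49.0, 7.0], [681.0, -82.0, 68.0]]
s [324.5 290.3 343.8 276.1] [[662.0, -40.0, 7.0], [702.0, -73.0, 68.0], [657.0, 22.0, 7.0], [697.0, -15.0, 68.0]]
s [291.9 267.6 277.5 254.4] [[561.0, -55.0, 7.0], [607.0, -88.0, 68.0], [505.0, -56.0, 7.0], [554.0, -88.0, 68.0]]
s [343.1 282.5 332.  290.4] [[671.0, 7.0, 7.0], [710.0, -29.0, 68.0], [673.0, -27.0, 7.0], [712.0, -61.0, 68.0]]
```

Call:
carry_out --series '[{"travel": [0, 0, 0], "delta_rot": [0, 0, 0], "fingers": 1}, {"travel": [0, 0, 0], "delta_rot": [0, 0, 0], "fingers": 1}, {"travel": [0, 0, 0], "delta_rot": [0, 0, 0], "fingers": 1}, {"travel": [0, 0, -0.02], "delta_rot": [0, 0, 0], "fingers": 1}]' --squeeze 60

```text
clock: 12.9
tcp_pos: [0.5095, -0.0357, 0.0504]
orientation: [0.309, 0.619, 0.662, -0.288]
wrist_force: [-0.9, 2.2, 6.9]
finger_gap: 0.0246
grip_force: 60.5
```

Call:
carry_out --series '[{"travel": [0.4, 0.027, 0], "delta_rot": [0, 0, 0], "fingers": 1}, {"travel": [0.4, 0.027, 0], "delta_rot": [0, 0, 0], "fingers": 1}, {"travel": [0.4, 0.027, 0], "delta_rot": [0, 0, 0], "fingers": 1}, {"travel": [0.4, 0.027, 0], "delta_rot": [0, 0, 0], "fingers": 1}]'

```text
clock: 13.4
tcp_pos: [0.5482, -0.0337, 0.0504]
orientation: [0.308, 0.619, 0.662, -0.29]
wrist_force: [-5.1, -0.0, 5.4]
finger_gap: 0.0247
grip_force: 60.3
```

Call:
carry_out --series '[{"travel": [0.4, 0.027, 0], "delta_rot": [0, 0, 0], "fingers": 1}, {"travel": [0.4, 0.027, 0], "delta_rot": [0, 0, 0], "fingers": 1}, {"travel": [0, 0, 0], "delta_rot": [0, 0, 0], "fingers": 1}]'

```text
clock: 13.78
tcp_pos: [0.5697, -0.032, 0.0504]
orientation: [0.309, 0.619, 0.662, -0.289]
wrist_force: [0.6, -0.5, 4.6]
finger_gap: 0.0246
grip_force: 60.1
```

Call:
carry_out --series '[{"travel": [0.2, 0.013, 0], "delta_rot": [0, 0, 0], "fingers": 1}, {"travel": [0.2, 0.013, 0], "delta_rot": [0, 0, 0], "fingers": 1}, {"travel": [0, 0, 0], "delta_rot": [0, 0, 0], "fingers": 1}]'

```text
clock: 14.15
tcp_pos: [0.5786, -0.0315, 0.0504]
orientation: [0.308, 0.619, 0.662, -0.289]
wrist_force: [-2.2, -0.5, 6.5]
finger_gap: 0.0242
grip_force: 60.2
```

Call:
carry_out --series '[{"travel": [0.2, 0.013, 0], "delta_rot": [0, 0, 0], "fingers": 1}, {"travel": [0, 0, 0], "delta_rot": [0, 0, 0], "fingers": 1}]'

```text
clock: 14.4
tcp_pos: [0.5835, -0.0311, 0.0504]
orientation: [0.308, 0.619, 0.662, -0.289]
wrist_force: [-2.5, -0.6, 6.2]
finger_gap: 0.0246
grip_force: 60.2
```

Call:
carry_out --series '[{"travel": [0.2, 0.013, 0], "delta_rot": [0, 0, 0], "fingers": 1}, {"travel": [0, 0, 0], "delta_rot": [0, 0, 0], "fingers": 1}]'

```text
clock: 14.65
tcp_pos: [0.587, -0.0312, 0.0504]
orientation: [0.308, 0.618, 0.662, -0.291]
wrist_force: [-8.3, 1.0, 8.6]
finger_gap: 0.0247
grip_force: 60.5
```

Call:
carry_out --series '[{"travel": [0.2, 0.013, 0], "delta_rot": [0, 0, 0], "fingers": 1}, {"travel": [0, 0, 0], "delta_rot": [0, 0, 0], "fingers": 1}]'

```text
clock: 14.9
tcp_pos: [0.5906, -0.0312, 0.0504]
orientation: [0.307, 0.618, 0.662, -0.292]
wrist_force: [-12.6, -1.2, 11.8]
finger_gap: 0.0247
grip_force: 60.7
```

Run:
```python
from h import *
st=env.get_state();print(st['tcp_pos'],st['wrist_force'])
T=cam('top','pics/t7.png');S=cam('scene','pics/s7.png')
t=cv2.imread('pics/t7.png');s=cv2.imread('pics/s7.png')
out=np.hstack([cv2.resize(t[170:270,300:410],(385,350),interpolation=cv2.INTER_CUBIC),cv2.resize(s[230:330,285:403],(413,350),interpolation=cv2.INTER_CUBIC)]);cv2.imwrite('pics/c7.png',out)
def lines(n,box):
    for f in(n+'5',n+'7'):
        g=cv2.imread(f'pics/{f}.png',0);x0,y0,x1,y1=box
        L=cv2.createLineSegmentDetector().detect(g[y0:y1,x0:x1])[0][:,0]+np.array([x0,y0,x0,y0])
        print(f,[l.round(1).tolist() for l in L if np.hypot(l[2]-l[0],l[3]-l[1])>28])
lines('t',(290,85,420,220));lines('s',(285,255,470,400))
```

```text
[ 0.59064658 -0.031248    0.05038366] [-12.59954382  -1.21178764  11.82313021]
t5 [[389.5, 105.7, 307.0, 111.9], [401.2, 197.0, 392.7, 125.5], [404.4, 200.8, 310.5, 208.2], [309.5, 208.1, 303.6, 124.3], [418.1, 86.4, 358.1, 87.2], [315.5, 204.1, 399.4, 197.5], [307.7, 124.3, 314.2, 203.1], [346.9, 105.7, 389.4, 102.8], [302.0, 98.3, 390.7, 91.5], [400.5, 116.8, 403.8, 149.3], [395.1, 118.0, 403.3, 187.0]]
t7 [[389.5, 105.7, 305.7, 112.1], [401.3, 196.9, 392.9, 127.1], [404.4, 201.2, 374.3, 202.4], [309.6, 208.1, 303.6, 124.3], [418.1, 86.4, 358.1, 87.2], [338.1, 201.6, 399.4, 197.6], [307.8, 125.5, 314.0, 199.4], [356.9, 105.1, 389.4, 102.6], [302.0, 98.3, 390.8, 91.5], [400.7, 118.0, 403.8, 148.1], [395.1, 118.0, 403.3, 187.0], [335.6, 197.5, 373.2, 194.7]]
s5 [[404.0, 332.5, 377.5, 348.4], [460.0, 334.9, 390.0, 398.9], [375.7, 374.3, 441.0, 318.3], [301.5, 311.1, 374.1, 373.5], [384.6, 380.7, 433.6, 337.2], [430.2, 332.8, 380.9, 376.0], [363.7, 382.9, 292.7, 320.6], [379.3, 345.4, 350.6, 345.0], [303.7, 305.2, 362.6, 262.8], [365.3, 266.4, 329.6, 292.1]]
s7 [[403.9, 332.4, 378.5, 348.0], [460.0, 334.9, 390.0, 398.9], [377.0, 373.2, 439.6, 319.4], [301.7, 311.0, 374.1, 373.5], [361.5, 381.2, 292.6, 320.7], [384.6, 380.7, 434.9, 336.0], [430.2, 332.8, 380.9, 376.0], [326.9, 288.1, 363.3, 262.1], [389.6, 394.6, 418.2, 368.3], [364.3, 266.8, 331.7, 290.4]]
```

View pics/c7.png

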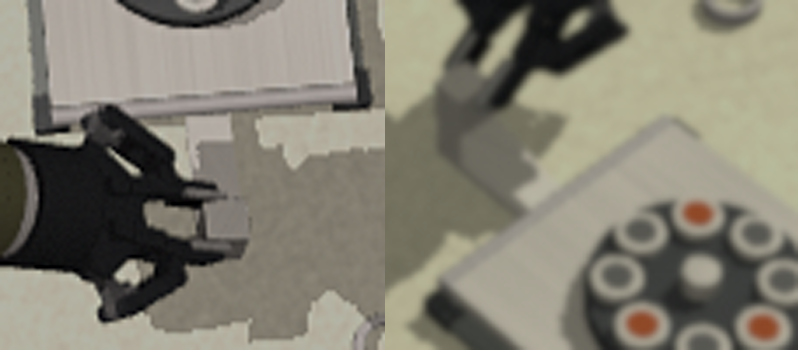

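In the picture the ramp has just gone under the bar, at crop (215,115) in the top view, and the gripper is above and in front of the platform. The push force rose from about x=0.585, so lift should begin there, and about 18 mm more is needed.

Call:
carry_out --series '[{"travel": [0.2, 0.013, 0], "delta_rot": [0, 0, 0], "fingers": 1}, {"travel": [0.1, 0.007, 0], "delta_rot": [0, 0, 0], "fingers": 1}, {"travel": [0, 0, 0], "delta_rot": [0, 0, 0], "fingers": 1}]'

```text
clock: 15.38
tcp_pos: [0.5978, -0.031, 0.0504]
orientation: [0.307, 0.618, 0.662, -0.292]
wrist_force: [-13.0, -1.5, 11.7]
finger_gap: 0.0246
grip_force: 60.6
```

Call:
carry_out --series '[{"travel": [0.2, 0.013, 0], "delta_rot": [0, 0, 0], "fingers": 1}, {"travel": [0, 0, 0], "delta_rot": [0, 0, 0], "fingers": 1}]'

```text
clock: 15.62
tcp_pos: [0.603, -0.0306, 0.0504]
orientation: [0.307, 0.618, 0.662, -0.292]
wrist_force: [-12.3, -2.0, 10.3]
finger_gap: 0.0247
grip_force: 60.6
```

```bash
cat > lift.py <<'E'
from h import *
import sys
hin=np.array([676,-26])/1e3; a=np.array([.9978,.0665]); k=sys.argv[1]
for n,f in(('top','t'),('scene','s')):
    c=cam(n,f'pics/{f}{k}.png'); g0=cv2.imread(f'pics/{f}5.png',0); g1=cv2.imread(f'pics/{f}{k}.png',0)
    m=np.zeros_like(g0)
    if f=='t': cv2.circle(m,(353,148),32,255,-1)
    else: cv2.ellipse(m,(375,314),(36,30),0,0,360,255,-1)
    p=cv2.goodFeaturesToTrack(g0,60,.02,4,mask=m); q,st,e=cv2.calcOpticalFlowPyrLK(g0,g1,p,None,winSize=(11,11),maxLevel=1)
    p=p[:,0];q=q[:,0]; W=np.linalg.inv(np.array(c['world_from_camera']))
    def proj(X):
        x=W[:3,:3]@X+W[:3,3]; return np.array([c['cx']+c['fx']*x[0]/-x[2],c['cy']-c['fy']*x[1]/-x[2]])
    r=[]
    for u,v in zip(p,q):
        X=plane(c,*u,.045); s=(X[:2]-hin)@a; L=.005
        th=L/.22; dX=np.array([*( a*(X[2]-.021)*th),(.22-s)*th]); J=proj(X+dX)-u
        r.append(5*(v-u)@J/(J@J))
    print(n,len(r),'lift mm median',np.median(r).round(2),'q',np.percentile(r,[25,75]).round(2))
st=env.get_state();print(st['tcp_pos'],st['orientation'].round(3),st['wrist_force'])
E
python3 lift.py 8
```

```text
top 60 lift mm median 4.94 q [4.62 5.27]
scene 60 lift mm median 3.87 q [3.47 4.27]
[ 0.60307689 -0.03066016  0.05040837] [ 0.307  0.618  0.662 -0.292] [-12.10578218  -1.70983158  10.47170858]
```

Call:
carry_out --series '[{"travel": [0.06, 0.004, 0], "delta_rot": [0, 0, 0], "fingers": 1}, {"travel": [0, 0, 0], "delta_rot": [0, 0, 0], "fingers": 1}, {"travel": [0, 0, 0], "delta_rot": [0, 0, 0], "fingers": 1}, {"travel": [0, 0, 0], "delta_rot": [0, 0, 0], "fingers": 1}]'

```text
clock: 16.23
tcp_pos: [0.6041, -0.0306, 0.0504]
orientation: [0.307, 0.618, 0.662, -0.292]
wrist_force: [-13.3, -1.8, 11.1]
finger_gap: 0.0243
grip_force: 60.6
```

```bash
python3 lift.py 9
python3 - <<'E'
import cv2,numpy as np
t=cv2.imread('pics/t9.png');s=cv2.imread('pics/s9.png')
out=np.hstack([cv2.resize(t[150:270,290:410],(400,400),interpolation=cv2.INTER_CUBIC),cv2.resize(s[210:330,275:395],(400,400),interpolation=cv2.INTER_CUBIC)]);cv2.imwrite('pics/c9.png',out)
E
```

```text
top 60 lift mm median 5.26 q [4.99 5.51]
scene 60 lift mm median 4.11 q [3.87 4.46]
[ 0.60417371 -0.03060749  0.05039088] [ 0.307  0.618  0.662 -0.292] [-13.17785779  -1.27180044  10.15455818]
```

View pics/c9.png

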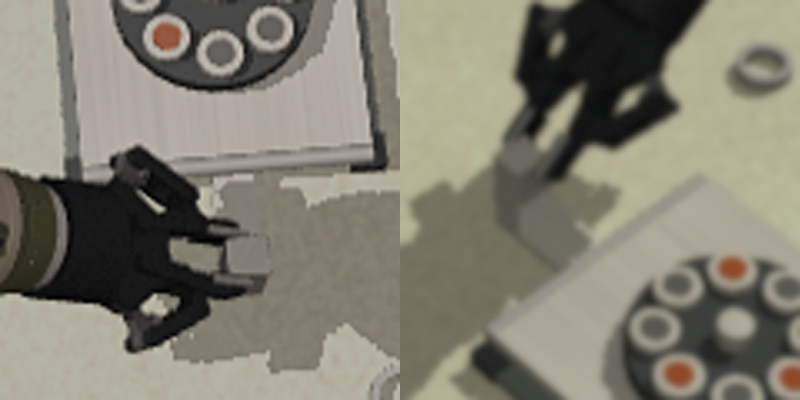

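The wedge is under the bar near mid-width, at crop (240,185) in the top view. The gripper is clear of the platform in the scene view. The lift measures about 4.1–5.3 mm, so I'll hand in.

```bash
python3 -c "
from workcell import env
print(env.hand_in())"
```

```text
the job is handed in; nothing more can be done
None
```

I stood the wedge upright, pushed it under the platform edge and handed the job in still gripping it; the two cameras put the lift at 4.1 and 5.3 mm, and no verdict came back.

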